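# Clear the cover and present the filter plate

## Robot

A 7-joint arm with a two-finger parallel gripper is mounted at the origin on a cart in front of the work surface, level with it; the furniture and walls round the work are solid. World frame = base frame: x ahead of the robot, y to its left, z up, the work surface at z = 0. Lengths are in m, angles in rad, forces in N, time in s.
With the tool pointing down it reaches from about 0.4 to 0.85 m from the base axis. Payload 10.4 kg.
Tool frame: the origin (TCP) lies on the centre line of the jaws, within the pads' length; the fingertips stand 8 mm ahead of it and the grasp point (between the pads) lies 11 mm behind it (ctrl.finger_overhang is the z of the fingertips in the tool frame, in m); z points along the fingers, y is the line along which they close (so a half turn about z gives the same grasp; the last joint's range is limited). The gripper opens to 85 mm and grips with 20 to 120 N. Pads are 22 mm wide; open, the fingers measure 114 mm over their backs; the gripper's body (76 mm by 85 mm) begins 54 mm behind the grasp point. The pads swing forward as they close: fully open they stand 13 mm farther back than shut.
Start: joints at [1.246, 0.332, -0.065, 1.46, 0.022, 1.35, -0.088], TCP at [0.186, -0.597, 0.239] pointing down, gripper open.
Joint ranges: [-2.6, 2.6], [-0.5, 2.12], [-1.47, 1.34], [0.16, 2.42], [-1.27, 4.41], [0.06, 2.06], [-2.6, 2.6]. Speed limits (rad/s): [2.22, 2.22, 2.79, 2.79, 3.14, 3.14, 3.14].

## Interface

Orientations are given as a unit quaternion [x, y, z, w].
In Python, from rig import ctrl gives the robot as it stands.
- The arm moves only by the tool drive_tool, never from a script. Its arguments are lists of equal length, an entry for each row: "slide": the shift along the tool's x, y, z in cm, a list of three; "roll": the turn about the tool's z in rad. A call has 1 to 10 rows; each row is the pose to reach, as a shift and turn from the pose commanded when the call began, along the tool's axes at that moment; what a row does not reach only later rows make up. A row lasts 1/8 s, in which the tool goes at most 62.5 mm and 10.7 degrees, less where a joint would pass 70% of its speed; a pose out of reach is approached as far as the arm can. A call with a gripper value outside its range is refused whole. "hand" is the finger opening in cm, from 0 to 8.54, set as the call begins (left out, the last holds). The fingers move at their own pace and stop on an object; "squeeze" is the grip in N (left out, the last holds). Time passes only in rows, so rows that repeat a pose let the fingers close. It gives the time, the measured TCP pose, the force, the opening and the grip force at its end, in the units of the state.
- ctrl.state(): the state, without advancing time (a new reading comes with each control period).
- ctrl.capture(name): name is "scene" or "top" or "wrist"; returns (picture, depth): 420x560x3 uint8, blue, green, red; 420x560 float32, m along the optical axis (not along the pixel's ray), 0 where there is no reading.
- ctrl.camera_info(name): a dict with "fx", "fy", "cx", "cy" (pixels), "rvec" (rotation vector, rad) and "tvec" (3), from world to camera coordinates, as OpenCV has them; the wrist camera has in their place "tool_from_camera" (4x4, takes a point from camera to tool coordinates, whose origin is the TCP and whose axes are the flange's). Camera axes: x right, y down, z forward; pixel columns grow to the right and rows downward; lengths in m; the calibration is good to about 2 mm. A picture is of the moment at which its call begins: read the wrist's pose just before it. camera_info takes no time and is no camera call.
- ctrl.job_done(): hands the job in; it is judged then, once.
Trained networks look in the newest picture that a camera, given by its name, has taken for a name from the list of things; names that differ only in an ending like _2 or _b are one class to them, and where a whole thing is asked for, a point or a joint stands for the part that bears it (a point fixed in the world has none). Each returns a list of dicts, best first, with "conf" (0 to 1); they miss things now and then, are a little off and sometimes report something else, mostly with a low value. They report only what shows in the picture. A call takes as long as a camera call.
- ctrl.regions_of(camera, thing): "pixels" (420x560 bool, what is visible of it) and "point" ([column, row] in pixels, amid what is visible of it).
- ctrl.landmark_of(camera, thing): "point" ([column, row] in pixels: a listed point, or the origin of a listed thing).
The state is a dict: "time_s": time; "joints": joint angles; "qvel": joint speeds; "joint_torque": joint torques, N m; "tool_pos": TCP position; "tool_rot": TCP orientation; "wrist_force": force on the tool from outside, world axes, zero at the start; "torque": the same for the moment, N m; "finger_gap": finger opening in m; "grip_force": force on a finger pad.
Only numpy, scipy, OpenCV 4.12 (cv2) and the standard library are available. Lean on these libraries where they do the work, as an engineer would, in place of code of your own. Each camera call takes 0.05 s, during which the arm holds its last target. There are 200 camera calls.

## Task

Use the scraper block, not the fingers, to sweep the three metal chips off the closed cover of the filter unit into the trough on its side, then set the block back down on the bench, clear of the unit and the tray. Lift the cover by its bow handle and swing it up and right back so it stays wide open, draw the hidden filter plate out by its tab, and hold it up over the middle of the flat steel tray, upright, well clear of the tray and running along the tray's long side. Finish still holding the plate there, keeping the chips in the trough and leaving the stapler and the round transmitter housing alone.

Things in the scene. Friction and masses are not known exactly. Their poses are not given: they have to be found in the camera images.
- filter_unit: Fixed grey box 150 x 150 mm, walls 6 mm, 88 mm high, its top closed by the cover; origin at the centre of its underside on the bench, z up, +x towards the hinge at its back (away from the robot), -y towards the steel trough on its side. Inner walls at x = +-69 mm; the filter plate stands in the middle (x = 0), its ends between ribs 60 mm high. A hose port sticks out 30 mm at the back.
- trough_in (a point): Middle of the inner floor of the trough, 3 mm above the bench, axes like the filter unit's, at (0, -110, 3) mm in its frame. Trough 160 mm (x) by 70 mm (y) outside, rim 50 mm above the bench, walls 3 mm, right against the unit's -y wall.
- cover (a joint): Angle of the cover flap, rad: 0 closed, grows as its front edge is lifted up and back, stop at 1.85. Stiff hinge (0.6 N m): the cover stays at any angle; 3 to 9 N at the handle move it. Aluminium plate 150 x 150 x 5 mm, its top 95 mm above the bench when closed, with a 6 mm high bead along the hinge edge.
- cover_hinge (a point): Middle of the hinge axis, fixed on the unit at (75, 0, 90) mm in its frame; the axis runs along the unit's y.
- cover_handle (a point): Middle of the grip bar of the steel bow handle on the cover, the point to pinch. Round bar, 10 mm thick, along the unit's y, on two feet 110 mm apart, its middle 40 mm above the cover's top. Closed, it is at (-60, 0, 135) mm in the unit's frame: (-135, 0, 45) mm from the hinge, about which it moves in an arc; it may turn between the fingers.
- filter_plate: Filter plate hidden upright in the unit: aluminium frame 10 mm thick (its x), 106 mm wide (y), 54 mm high, on top a pull tab 10 mm thick, 36 mm wide, 54 to 81 mm above its underside; 150 g; origin at the centre of its underside, z up. In the unit its underside is at (0, 0, 6) mm, axes as the unit's; it draws straight up, 1.5 mm play in the ribs.
- scraper: Loose scraper block standing on the bench: steel foot 100 mm long (its x), 28 mm wide (y), 18 mm high, with a wooden grip above it 70 mm long, 18 mm wide, from 18 to 58 mm; 180 g; origin at the centre of its underside, z up.
- chip_a: Curled C-shaped steel turning chip, about 19 mm across and 7 mm high, 12 g, one of three loose on the closed cover; origin at the middle of its underside. They lie on the cover within x -22..+55 mm and y -52..+44 mm of the filter unit's frame.
- chip_b: Curled C-shaped steel turning chip, about 19 mm across and 7 mm high, 12 g, one of three loose on the closed cover; origin at the middle of its underside. They lie on the cover within x -22..+55 mm and y -52..+44 mm of the filter unit's frame.
- chip_c: Curled C-shaped steel turning chip, about 19 mm across and 7 mm high, 12 g, one of three loose on the closed cover; origin at the middle of its underside. They lie on the cover within x -22..+55 mm and y -52..+44 mm of the filter unit's frame.
- tray: Flat empty steel tray fixed on the bench, 110 mm (its x) by 170 mm (its y, the long side), 20 mm high, walls 3 mm; origin at the centre of its underside, z up.
- stapler: Bystander: desk stapler, 32 x 140 x 46 mm, origin at the centre of its underside; leave alone.
- transmitter: Bystander: round grey transmitter housing lying on its side, 91 x 72 x 68 mm, origin at the centre of its underside; leave alone.

How it is judged:
On the way, in this order (a step that is already met when the one before it is completed fails the run):
1. all three chips lie in the trough while the cover is still closed (x of chip_a in the frame of trough_in between -0.08 and 0.08 m and y of chip_a in the frame of trough_in between -0.035 and 0.035 m and z of each of chip_a, chip_b, chip_c in the frame of trough_in below 0.045 m and x of chip_b in the frame of trough_in between -0.08 and 0.08 m and y of chip_b in the frame of trough_in between -0.035 and 0.035 m and x of chip_c in the frame of trough_in between -0.08 and 0.08 m and y of chip_c in the frame of trough_in between -0.035 and 0.035 m and value of joint cover below 0.1 rad), for 0.2 s.
2. the scraper block is back down on the bench, cover still closed (height (world z) of scraper below 0.03 m and contact force between scraper and the fingers below 0.1 N and contact force between scraper and filter_unit below 0.1 N and contact force between scraper and tray below 0.1 N and value of joint cover below 0.1 rad), for 0.2 s.
3. the cover is swung wide open with the filter plate still in its slot (value of joint cover above 1.35 rad and height (world z) of filter_plate below 0.03 m), for 0.2 s.
At the end, for the whole second after the job is handed in: Chips in the trough; block on the bench clear of unit and tray, released; cover open past 1.3 rad; fingers hold the plate still, upright within 0.2 rad, underside over 60 mm above the bench, within 40 mm of the tray's centre in plan, its width within 0.25 rad of the tray's long side (x of chip_a in the frame of trough_in between -0.08 and 0.08 m and y of chip_a in the frame of trough_in between -0.035 and 0.035 m and z of each of chip_a, chip_b, chip_c in the frame of trough_in below 0.045 m and x of chip_b in the frame of trough_in between -0.08 and 0.08 m and y of chip_b in the frame of trough_in between -0.035 and 0.035 m and x of chip_c in the frame of trough_in between -0.08 and 0.08 m and y of chip_c in the frame of trough_in between -0.035 and 0.035 m and value of joint cover above 1.3 rad and height (world z) of scraper below 0.03 m and contact force between scraper and the fingers below 0.1 N and contact force between scraper and filter_unit below 0.1 N and contact force between scraper and tray below 0.1 N and linear speed of scraper below 0.02 m/s and height (world z) of filter_plate above 0.06 m and horizontal distance between filter_plate and tray below 0.04 m and angle between filter_plate's own z axis and vertical below 0.2 rad and angle between the y axis of filter_plate and the y axis of tray, either way round below 0.25 rad and linear speed of filter_plate below 0.03 m/s and contact force between filter_plate and the fingers above 1 N); the arm keeps its last pose, push and grip.
It fails at once if a chip is touched by the fingers or arm (contact force between any of chip_a, chip_b, chip_c and the fingers above 0.3 N or contact force between any of chip_a, chip_b, chip_c and the arm above 0.3 N).
It fails at once if the cover is lifted with a chip still on it (value of joint cover above 0.15 rad and z of any of chip_a, chip_b, chip_c in the frame of filter_unit above 0.08 m).
It fails at once if the stapler or the transmitter housing is moved more than 30 mm (distance of any of stapler, transmitter from where it was at the start of the episode above 0.03 m).
It also fails if it takes over 72 s, if anything falls off the work surface, if the arm or the gripper's body presses on something with over 40 N, if the wrist force passes 120 N, or if a joint passes its speed limit or range.

## Working session

There is one attempt and no reset: what is moved stays moved. The work goes in short steps, Python scripts to look and compute and a tool call to move; the robot and the scene stay as the last step left them, time stands still between calls to the robot, and variables do not carry over. Pictures are saved under pics/ and viewed, at most 10 in all, crops included, and the job is handed in when it is done.

Besides the shell and the picture viewer there is one more tool, called by a JSON object that holds its "fn" and its "kwargs", one argument or row to a line. drive_tool: Moves the arm, as the interface text tells. Its arguments: {"type":"object","properties":{"slide":{"type":"array"},"roll":{"type":"array"},"hand":{"type":"number"},"squeeze":{"type":"number"}},"required":["slide","roll"]}

```bash
ls; mkdir -p pics; cat > h.py <<'E'
import numpy as np, cv2
from rig import ctrl
from scipy.spatial.transform import Rotation as R
def cam(n):
    i=ctrl.camera_info(n); K=np.array([[i['fx'],0,i['cx']],[0,i['fy'],i['cy']],[0,0,1.]])
    if 'rvec' in i:
        Rm=cv2.Rodrigues(np.array(i['rvec'],float))[0]; t=np.array(i['tvec'],float).ravel()
        return K,Rm.T,-Rm.T@t
    s=ctrl.state(); M=np.array(i['tool_from_camera']); Q=R.from_quat(s['tool_rot']).as_matrix()
    return K,Q@M[:3,:3],Q@M[:3,3]+np.array(s['tool_pos'])
def cloud(n):
    c=cam(n); img,d=ctrl.capture(n); K,Rw,o=c
    v,u=np.mgrid[:d.shape[0],:d.shape[1]]
    p=np.stack([(u-K[0,2])/K[0,0]*d,(v-K[1,2])/K[1,1]*d,d],-1)@Rw.T+o
    p[d<=0]=np.nan
    return img,p
E
python3 - <<'E'
from h import *
s=ctrl.state(); print(s['tool_pos'],R.from_quat(s['tool_rot']).as_matrix().round(3),s['finger_gap'],ctrl.finger_overhang)
for n in('top','scene'):
    img,p=cloud(n); cv2.imwrite(f'pics/{n}.png',img); np.save(n+'.npy',p)
    print(n,cam(n)[2])
    for t in('filter_unit','cover_handle','scraper','chip_a','tray','stapler','transmitter','trough_in'):
        for r in ctrl.regions_of(n,t)[:4]:
            m=r['pixels']; q=p[m]; q=q[~np.isnan(q[:,0])]
            if len(q)==0: continue
            zt=np.percentile(q[:,2],90); w=q[q[:,2]>zt-.012] 
            print(t,round(r['conf'],2),r['point'],'med',np.median(q,0).round(3),'rect',cv2.minAreaRect((w[:,:2]*1000).astype(np.float32)),'z',zt.round(3))
E
```

```text
pics
[ 0.18567976 -0.59637662  0.23849073] [[ 0.955  0.297 -0.   ]
 [ 0.297 -0.955  0.001]
 [-0.    -0.001 -1.   ]] 0.08576616076030068 0.008
top [0.4074535 0.0656927 1.6336036]
filter_unit 0.97 [320.9, 212.7] med [ 0.514 -0.071  0.09 ] rect ((518.4229125976562, -41.83148956298828), (150.18638610839844, 157.93667602539062), 85.82247924804688) z 0.097
filter_unit 0.22 [400.9, 179.2] med [ 0.624 -0.319  0.04 ] rect ((627.7334594726562, -325.2584228515625), (132.9144744873047, 26.84894371032715), 88.1041488647461) z 0.047
cover_handle 0.85 [307.8, 215.6] med [ 0.514 -0.041  0.093] rect ((514.4920654296875, -41.52471160888672), (150.07533264160156, 150.16868591308594), 85.9452896118164) z 0.099
scraper 0.67 [385.3, 241.0] med [ 0.44  -0.283  0.028] rect ((440.9677429199219, -287.3270263671875), (69.41305541992188, 18.73573112487793), 19.682674407958984) z 0.057
tray 0.68 [141.0, 203.7] med [0.535 0.464 0.056] rect ((537.7266235351562, 467.37286376953125), (70.06953430175781, 52.827659606933594), 64.849609375) z 0.065
tray 0.56 [198.8, 232.9] med [0.453 0.291 0.001] rect ((453.11614990234
[... 797 characters left out ...]
9081268310547) z 0.103
scraper 0.85 [351.8, 193.8] med [ 0.439 -0.279  0.025] rect ((439.96234130859375, -281.4866638183594), (65.48640441894531, 24.123855590820312), 16.047271728515625) z 0.057
scraper 0.16 [302.8, 211.7] med [ 0.493 -0.029  0.082] rect ((515.6312255859375, -40.11474609375), (159.2262725830078, 157.15731811523438), 85.70709991455078) z 0.099
transmitter 0.76 [185.9, 306.3] med [0.522 0.484 0.055] rect ((534.9622802734375, 474.31109619140625), (70.23834228515625, 54.71196365356445), 65.83869171142578) z 0.066
trough_in 0.95 [302.3, 211.9] med [ 0.491 -0.029  0.086] rect ((515.6312255859375, -40.11474609375), (159.2262725830078, 157.15731811523438), 85.70709991455078) z 0.099
```

```bash
python3 - <<'E'
from h import *
a=cv2.imread('pics/top.png')[150:290,100:440]; b=cv2.imread('pics/scene.png')[130:330,130:430]
cv2.imwrite('pics/c1.png',np.vstack([cv2.resize(a,(728,300),interpolation=3),cv2.resize(b[40:160],(728,290),interpolation=3)]))
p=np.load('top.npy'); 
# handle: z>0.125 points
m=(p[...,2]>.12)&(p[...,2]<.15)&(abs(p[...,0]-.5)<.12)&(abs(p[...,1]+.04)<.12)
q=p[m]; print('handle',len(q),cv2.minAreaRect((q[:,:2]*1000).astype(np.float32)),q[:,2].max())
m=(p[...,2]>.085)&(p[...,2]<.106)&(abs(p[...,0]-.515)<.12)&(abs(p[...,1]+.04)<.12)
q=p[m]; r=cv2.minAreaRect((q[:,:2]*1000).astype(np.float32)); print(r,cv2.boxPoints(r))
# bits proud of the cover
m=(p[...,2]>.0985)&(p[...,2]<.112)&(abs(p[...,0]-.515)<.09)&(abs(p[...,1]+.04)<.09)
n,l,st,c=cv2.connectedComponentsWithStats(m.astype(np.uint8))
for k in range(1,n):
    if st[k,4]>3:
        q=p[l==k]; print(st[k,4],c[k].round(0),q.mean(0).round(4),q.min(0).round(3),q.max(0).round(3))
E
```

```text
handle 139 ((454.6502380371094, -37.60628890991211), (116.2972640991211, 9.632404327392578), 85.715087890625) 0.14525728223276846
((518.4229125976562, -41.83148956298828), (150.18638610839844, 157.93667602539062), 85.82247924804688) [[ 434.19406  -110.972565]
 [ 591.7111   -122.47777 ]
 [ 602.65173    27.309586]
 [ 445.1347     38.81479 ]]
4 [292. 188.] [0.5912 0.0081 0.1016] [0.59  0.004 0.099] [0.593 0.012 0.103]
7 [310. 190.] [ 0.5873 -0.0425  0.1006] [ 0.585 -0.049  0.099] [ 0.588 -0.035  0.109]
8 [316. 192.] [ 0.583  -0.0612  0.0997] [ 0.576 -0.065  0.099] [ 0.588 -0.056  0.103]
6 [331. 192.] [ 0.582  -0.1069  0.1   ] [ 0.58  -0.112  0.099] [ 0.583 -0.103  0.103]
13 [300. 208.] [ 0.5348 -0.0163  0.1003] [ 0.525 -0.021  0.099] [ 0.543 -0.009  0.103]
8 [308. 211.] [ 0.526  -0.0399  0.1027] [ 0.519 -0.044  0.099] [ 0.531 -0.036  0.106]
4 [312. 211.] [ 0.5254 -0.0488  0.1023] [ 0.523 -0.05   0.099] [ 0.528 -0.048  0.108]
6 [318. 218.] [ 0.5067 -0.0682  0.1006] [ 0.499 -0.071  0.1  ] [ 0.514 -0.065  0.102]
```

View pics/c1.png

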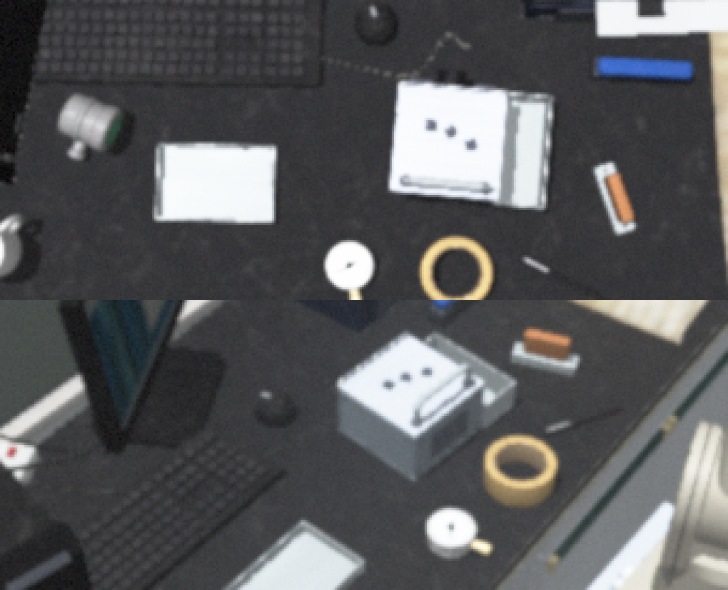

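```bash
cat >> h.py <<'E'
U0=np.array([.5145,-.0418]); UY=-0.073
def unit(x,y,z=0):
    c,s_=np.cos(UY),np.sin(UY); return np.array([U0[0]+c*x-s_*y,U0[1]+s_*x+c*y,z])
def go(p,yaw):
    "shift (cm) and roll to bring TCP to world p with tool x at yaw"
    s=ctrl.state(); Q=R.from_quat(s['tool_rot']).as_matrix()
    r=-(yaw-np.arctan2(Q[1,0],Q[0,0])); r=(r+np.pi)%(2*np.pi)-np.pi
    print('t',round(s['time_s'],2),'pos',np.round(s['tool_pos'],4),'yaw',np.arctan2(Q[1,0],Q[0,0]).round(3),'tilt',Q[:2,2].round(4),'gap',round(s['finger_gap'],4),'F',np.round(s['wrist_force'],1),'SLIDE',(Q.T@(np.array(p)-s['tool_pos'])*100).round(2),'ROLL',round(r,3))
E
python3 - <<'E'
from h import *
go([.4405,-.2855,.16],.344)
p=np.load('top.npy')
for x0 in(.58,.66,.74,.82):
    m=(p[...,0]>x0)&(p[...,0]<x0+.08)&(abs(p[...,1]+.03)<.22); print(x0,np.nanpercentile(p[m][:,2],[50,99,100]) if m.any() else None)
E
```

```text
t 0.9 pos [ 0.1858 -0.5968  0.2394] yaw 0.302 tilt [ 0.0001 -0.0001] gap 0.0853 F [-0.2 -0.1  0.7] SLIDE [ 33.57 -22.15   7.93] ROLL -0.042
0.58 [-0.0007222   0.09879458  0.1087651 ]
0.66 [0.00201958 0.20038799 0.20827785]
0.74 [0.00551051 0.21565948 0.24205911]
0.82 [0.18173225 0.35966676 0.36498317]
```

{"fn": "drive_tool", "kwargs": {
  "slide": [
    [5,-3.5,1],
    [10,-7,2],
    [15,-10.5,3.5],
    [20,-14,5],
    [25,-17,6],
    [30,-20,7],
    [33.6,-22.1,7.9],
    [33.6,-22.1,7.9],
    [33.6,-22.1,7.9]
  ],
  "roll": [0,0,0,0,-0.02,-0.04,-0.04,-0.04,-0.04],
  "hand": 8.5,
  "squeeze": 40
}}

```text
time_s: 2.02
tool_pos: [0.4405, -0.2865, 0.1604]
tool_rot: [0.985, 0.17, -0.0, 0.0]
wrist_force: [-0.2, -0.0, 0.1]
finger_gap: 0.0849
grip_force: 0.0
```

```bash
python3 - <<'E'
from h import *
img,p=cloud('wrist'); cv2.imwrite('pics/w1.png',img)
m=(p[...,2]>.045)&(p[...,2]<.07)&(abs(p[...,0]-.44)<.07)&(abs(p[...,1]+.285)<.07)
q=p[m]; print(len(q),cv2.minAreaRect((q[:,:2]*1000).astype(np.float32)),np.median(q[:,2]))
m=(p[...,2]>.012)&(p[...,2]<.024)&(abs(p[...,0]-.44)<.08)&(abs(p[...,1]+.285)<.08)
q=p[m]; print(len(q),cv2.minAreaRect((q[:,:2]*1000).astype(np.float32)),np.median(q[:,2]))
go([.4405,-.2855,.034],.344)
p=np.load('top.npy')
m=(p[...,2]>.12)&(p[...,0]>.6)&(p[...,0]<.8)&(abs(p[...,1]+.03)<.3)
q=p[m]
for y in np.arange(-.33,.27,.05):
    w=q[(q[:,1]>y)&(q[:,1]<y+.05)]
    if len(w): print('y',y.round(2),len(w),w[:,0].min().round(3),w[:,2].max().round(3))
E
```

```text
1927 ((440.37835693359375, -289.7530517578125), (69.03520965576172, 18.007835388183594), 19.366230010986328) 0.057890285785262174
1328 ((440.0656433105469, -290.2439880371094), (99.86088562011719, 27.731250762939453), 18.925992965698242) 0.018179378064256124
t 2.08 pos [ 0.4403 -0.287   0.1605] yaw 0.34 tilt [-0.0001 -0.0006] gap 0.0848 F [-0.   1.4  0.3] SLIDE [ 0.07 -0.14 12.65] ROLL -0.004
y -0.33 750 0.687 0.221
y -0.28 699 0.703 0.222
y -0.23 692 0.701 0.221
y -0.18 549 0.7 0.217
y 0.17 37 0.792 0.203
y 0.22 601 0.761 0.364
```

View pics/w1.png

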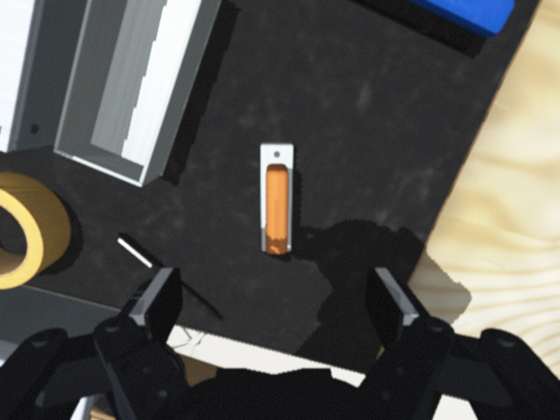

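{"fn": "drive_tool", "kwargs": {
  "slide": [
    [0,0.2,4],
    [-0.05,0.2,8],
    [-0.05,0.2,11],
    [-0.05,0.2,12.6],
    [-0.05,0.2,12.6]
  ],
  "roll": [0,0.01,0.01,0.01,0.01]
}}

```text
time_s: 2.7
tool_pos: [0.4404, -0.2884, 0.0339]
tool_rot: [0.986, 0.165, -0.0, -0.0]
wrist_force: [-0.2, -0.7, -0.1]
finger_gap: 0.0853
grip_force: 0.0
```

{"fn": "drive_tool", "kwargs": {
  "slide": [
    [0,0,0],
    [0,0,0],
    [0,0,0],
    [0,0,0],
    [0,0,0],
    [0,0,0]
  ],
  "roll": [0,0,0,0,0,0],
  "hand": 1.2,
  "squeeze": 60
}}

```text
time_s: 3.45
tool_pos: [0.4414, -0.2881, 0.0348]
tool_rot: [0.986, 0.165, 0.0, 0.0]
wrist_force: [-1.7, 0.6, 5.2]
finger_gap: 0.0175
grip_force: 58.7
```

```bash
python3 - <<'E'
from h import *
go(unit(.006,.058,.20),UY); print(unit(.006,.058))
E
```

```text
t 3.45 pos [ 0.4414 -0.2881  0.0348] yaw 0.332 tilt [ 0.0005 -0.0004] gap 0.0175 F [-1.7  0.6  5.2] SLIDE [ 17.78 -25.99 -16.53] ROLL 0.405
[0.52471426 0.01560792 0.        ]
```

{"fn": "drive_tool", "kwargs": {
  "slide": [
    [0,0,-4],
    [0,0,-9],
    [0,0,-14],
    [1,-2,-16.5],
    [4,-6,-16.5],
    [7.5,-11,-16.5],
    [11,-16,-16.5],
    [14.5,-21,-16.5],
    [17.8,-26,-16.5],
    [17.8,-26,-16.5]
  ],
  "roll": [0,0,0,0.1,0.2,0.3,0.4,0.4,0.4,0.4]
}}

```text
time_s: 4.7
tool_pos: [0.5248, 0.0217, 0.1991]
tool_rot: [1.0, -0.03, -0.0, -0.001]
wrist_force: [1.0, -0.8, -1.4]
finger_gap: 0.0171
grip_force: 59.4
```

```bash
python3 - <<'E'
from h import *
go(unit(.006,.058,.131),UY)
for n in('top','scene'):
    img,p=cloud(n); cv2.imwrite(f'pics/{n}2.png',img)
a=cv2.imread('pics/top2.png')[160:250,260:360]; b=cv2.imread('pics/scene2.png')[140:260,240:390]
cv2.imwrite('pics/c2.png',np.hstack([cv2.resize(a,(400,360),interpolation=3),cv2.resize(b,(400,360),interpolation=3)]))
E
```

```text
t 4.7 pos [0.5248 0.0217 0.1991] yaw -0.06 tilt [-0.0001  0.0023] gap 0.0171 F [ 1.  -0.8 -1.4] SLIDE [0.03 0.63 6.81] ROLL 0.013
```

View pics/c2.png

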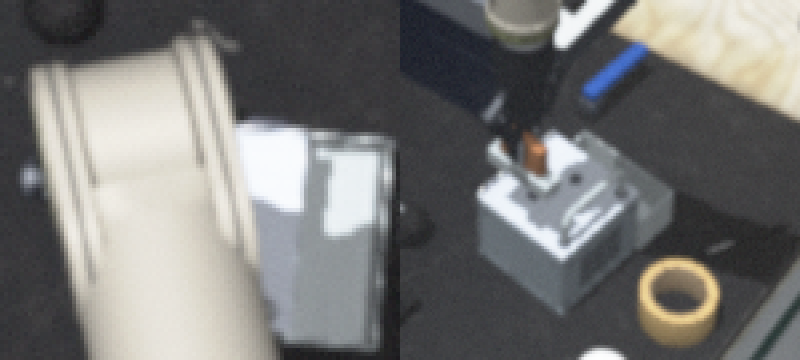

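{"fn": "drive_tool", "kwargs": {
  "slide": [
    [0,0,0],
    [0,0,0],
    [0,0,3]
  ],
  "roll": [0,0,0]
}}

```text
time_s: 5.18
tool_pos: [0.5262, 0.015, 0.1708]
tool_rot: [0.999, -0.035, 0.002, 0.0]
wrist_force: [1.0, 0.3, -2.6]
finger_gap: 0.0173
grip_force: 59.4
```

```bash
python3 - <<'E'
from h import *
go(unit(.006,.058,.131),UY)
def uf(q):
    d=q[...,:2]-U0; c,s=np.cos(UY),np.sin(UY); return np.stack([c*d[...,0]+s*d[...,1],-s*d[...,0]+c*d[...,1],q[...,2]],-1)
img,p=cloud('wrist'); cv2.imwrite('pics/w2.png',img); u=uf(p)
m=(abs(u[...,0])<.05)&(abs(u[...,1])<.07)&(u[...,2]<.15)
print('cover z',np.nanmedian(u[m][:,2]))
for t in('chip_a','scraper'):
  for r in ctrl.regions_of('wrist',t)[:5]:
    q=u[r['pixels']]; q=q[~np.isnan(q[:,0])]; print(t,round(r['conf'],2),r['point'],np.median(q,0).round(4),np.percentile(q,2,axis=0).round(3),np.percentile(q,98,axis=0).round(3))
E
```

```text
t 5.17 pos [0.5262 0.015  0.1708] yaw -0.07 tilt [ 0.0044 -0.0005] gap 0.0173 F [ 1.   0.3 -2.6] SLIDE [-0.17 -0.05  3.98] ROLL 0.003
cover z 0.09532349823640968
chip_a 0.97 [399.2, 243.4] [-0.0029 -0.0324  0.1013] [-0.011 -0.04   0.095] [ 0.005 -0.024  0.103]
chip_a 0.81 [361.3, 222.7] [ 0.0119 -0.003   0.1016] [ 0.005 -0.01   0.096] [0.02  0.005 0.103]
chip_a 0.69 [319.9, 210.4] [0.0191 0.0251 0.1014] [0.012 0.017 0.095] [0.026 0.032 0.103]
scraper 0.7 [273.5, 256.8] [0.0279 0.0567 0.193 ] [-0.023  0.044  0.141] [0.056 0.07  0.195]
```

View pics/w2.png

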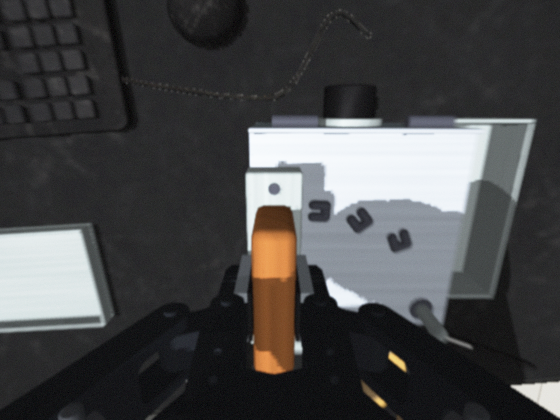

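{"fn": "drive_tool", "kwargs": {
  "slide": [
    [-0.1,0,1.5],
    [-0.1,0,3],
    [-0.1,0,3.7],
    [-0.1,0,4.1],
    [-0.1,0,4.1],
    [-0.1,0,4.1]
  ],
  "roll": [0,0,0,0,0,0]
}}

```text
time_s: 6.08
tool_pos: [0.5233, 0.0159, 0.1297]
tool_rot: [0.999, -0.034, -0.0, 0.001]
wrist_force: [-12.1, -0.8, 16.8]
finger_gap: 0.017
grip_force: 62.0
```

{"fn": "drive_tool", "kwargs": {
  "slide": [
    [0,0,-0.15],
    [0,0,-0.15],
    [0,0,-0.15]
  ],
  "roll": [0,0,0]
}}

```text
time_s: 6.45
tool_pos: [0.5239, 0.0159, 0.1298]
tool_rot: [0.999, -0.034, 0.0, -0.0]
wrist_force: [0.1, -0.0, 0.4]
finger_gap: 0.0171
grip_force: 59.6
```

{"fn": "drive_tool", "kwargs": {
  "slide": [
    [0,0.5,0],
    [0,1.2,0],
    [0,2,0],
    [0,2.8,0],
    [0,3.6,0],
    [0,4.4,0],
    [0,5.2,0],
    [0,6,0],
    [0,6.8,0],
    [0,7.4,0]
  ],
  "roll": [0,0,0,0,0,0,0,0,0,0]
}}

```text
time_s: 7.7
tool_pos: [0.5187, -0.0584, 0.1298]
tool_rot: [0.999, -0.034, 0.0, 0.0]
wrist_force: [0.8, 1.1, -0.1]
finger_gap: 0.0174
grip_force: 59.7
```

{"fn": "drive_tool", "kwargs": {
  "slide": [
    [0,0.6,0],
    [0,1.2,0],
    [0,1.9,0],
    [0,2.6,0],
    [0,3.3,0],
    [0,4,0],
    [0,4.7,0],
    [0,5.5,0],
    [0,6.2,0],
    [0,6.4,0]
  ],
  "roll": [0,0,0,0,0,0,0,0,0,0]
}}

```text
time_s: 8.95
tool_pos: [0.5142, -0.1224, 0.1298]
tool_rot: [0.999, -0.034, 0.0, 0.0]
wrist_force: [0.5, 2.1, 0.3]
finger_gap: 0.0171
grip_force: 59.7
```

```bash
python3 - <<'E'
from h import *
img,p=cloud('wrist'); cv2.imwrite('pics/w3.png',img)
go(unit(.006,-.08,.131),UY)
def uf(q):
    d=q[...,:2]-U0; c,s=np.cos(UY),np.sin(UY); return np.stack([c*d[...,0]+s*d[...,1],-s*d[...,0]+c*d[...,1],q[...,2]],-1)
u=uf(p)
for t in('chip_a','scraper'):
  for r in ctrl.regions_of('wrist',t)[:5]:
    q=u[r['pixels']]; q=q[~np.isnan(q[:,0])]; print(t,round(r['conf'],2),r['point'],np.median(q,0).round(4),np.percentile(q,2,axis=0).round(3),np.percentile(q,98,axis=0).round(3))
E
```

```text
t 9.0 pos [ 0.5142 -0.1224  0.1298] yaw -0.069 tilt [-0.     -0.0003] gap 0.017 F [ 0.  -1.6  0.8] SLIDE [ 0.04 -0.04 -0.12] ROLL 0.004
scraper 0.95 [275.0, 256.5] [ 0.0266 -0.0812  0.152 ] [-0.024 -0.094  0.106] [ 0.054 -0.068  0.154]
```

View pics/w3.png

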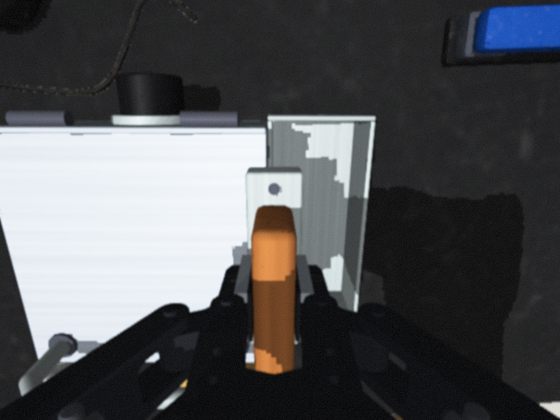

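{"fn": "drive_tool", "kwargs": {
  "slide": [
    [0,0,-2],
    [0,0,-4],
    [0,3,-5],
    [-1.5,7,-5],
    [-3.5,11,-5],
    [-5,15,-5],
    [-6,16.9,-5],
    [-6,16.9,-5],
    [-6,16.9,-5]
  ],
  "roll": [0,0,0,-0.1,-0.2,-0.3,-0.4,-0.4,-0.4]
}}

```text
time_s: 10.22
tool_pos: [0.4435, -0.2851, 0.1797]
tool_rot: [0.986, 0.165, 0.0, -0.0]
wrist_force: [-0.6, 0.0, -0.6]
finger_gap: 0.017
grip_force: 59.3
```

```bash
python3 - <<'E'
from h import *
go([.4404,-.2884,.0355],.332)
img,p=cloud('top'); cv2.imwrite('pics/top3.png',img)
def uf(q):
    d=q[...,:2]-U0; c,s=np.cos(UY),np.sin(UY); return np.stack([c*d[...,0]+s*d[...,1],-s*d[...,0]+c*d[...,1],q[...,2]],-1)
u=uf(p)
for r in ctrl.regions_of('top','chip_a')[:5]:
    q=u[r['pixels']]; q=q[~np.isnan(q[:,0])]; print(round(r['conf'],2),r['point'],np.median(q,0).round(4))
cv2.imwrite('pics/c3.png',cv2.resize(img[170:260,280:390],(660,540),interpolation=3))
E
```

```text
t 10.22 pos [ 0.4435 -0.2851  0.1797] yaw 0.331 tilt [0.0001 0.0005] gap 0.017 F [-0.6  0.  -0.6] SLIDE [-0.4   0.22 14.42] ROLL -0.001
```

View pics/c3.png

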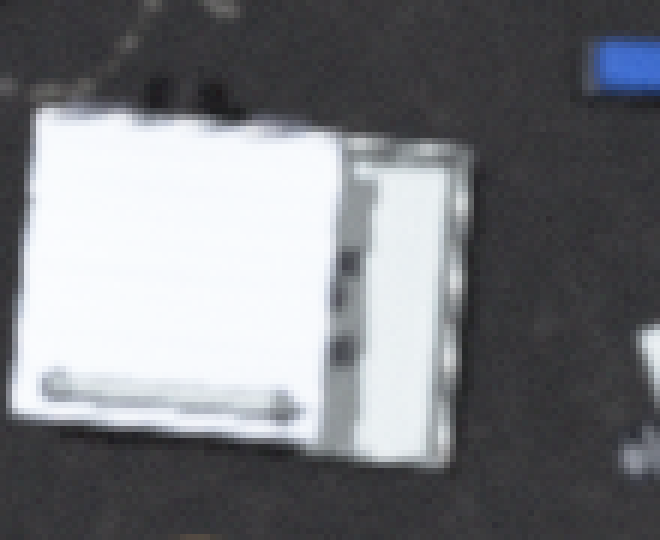

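{"fn": "drive_tool", "kwargs": {
  "slide": [
    [-0.4,0.2,4],
    [-0.4,0.2,9],
    [-0.4,0.2,12.5],
    [-0.4,0.2,14],
    [-0.4,0.2,14.4],
    [-0.4,0.2,14.4]
  ],
  "roll": [0,0,0,0,0,0]
}}

```text
time_s: 11.08
tool_pos: [0.4407, -0.2897, 0.0369]
tool_rot: [0.986, 0.165, 0.001, 0.001]
wrist_force: [-0.2, 0.0, -1.5]
finger_gap: 0.0169
grip_force: 59.3
```

```bash
python3 - <<'E'
from h import *
img,p=cloud('top')
d=p-np.r_[U0,0]; c,s=np.cos(UY),np.sin(UY)
for cx,cy in((345,262),(338,295),(343,350)):
    a,b=int(round(170+cy/6)),int(round(280+cx/6))
    q=p[a-1:a+2,b-1:b+2]; w=q-np.r_[U0,0]; print((c*w[...,0]+s*w[...,1]).round(3).tolist(),(-s*w[...,0]+c*w[...,1]).round(3).tolist(),q[...,2].round(3).tolist())
E
```

```text
[[0.021, 0.021, 0.022], [0.017, 0.017, 0.018], [0.014, 0.014, 0.014]] [[-0.093, -0.096, -0.1], [-0.093, -0.095, -0.099], [-0.093, -0.096, -0.099]] [[0.004, 0.004, -0.003], [0.008, 0.012, 0.008], [0.01, 0.008, 0.009]]
[[0.003, 0.004, 0.005], [0.001, 0.001, 0.002], [-0.002, -0.002, -0.001]] [[-0.087, -0.091, -0.094], [-0.089, -0.09, -0.094], [-0.088, -0.091, -0.095]] [[0.015, 0.007, 0.002], [0.001, 0.013, 0.003], [0.008, 0.007, -0.0]]
[[-0.024, -0.023, -0.023], [-0.027, -0.026, -0.026], [-0.03, -0.03, -0.03]] [[-0.093, -0.096, -0.1], [-0.093, -0.096, -0.1], [-0.093, -0.096, -0.099]] [[0.009, 0.008, -0.001], [0.009, 0.007, 0.006], [0.01, 0.008, 0.012]]
```

{"fn": "drive_tool", "kwargs": {
  "slide": [
    [0,0,0.1],
    [0,0,0.2],
    [0,0,0.2]
  ],
  "roll": [0,0,0]
}}

```text
time_s: 11.5
tool_pos: [0.4403, -0.2898, 0.0348]
tool_rot: [0.986, 0.165, 0.0, 0.001]
wrist_force: [-1.3, 1.7, 5.5]
finger_gap: 0.0171
grip_force: 60.3
```

{"fn": "drive_tool", "kwargs": {
  "slide": [
    [0,0,0],
    [0,0,0],
    [0,0,0],
    [0,0,0],
    [0,0,0]
  ],
  "roll": [0,0,0,0,0],
  "hand": 6
}}

```text
time_s: 12.12
tool_pos: [0.4398, -0.2894, 0.0338]
tool_rot: [0.986, 0.165, -0.0, -0.0]
wrist_force: [-0.3, 0.8, -0.6]
finger_gap: 0.0601
grip_force: 0.0
```

{"fn": "drive_tool", "kwargs": {
  "slide": [
    [0,0,-2],
    [0,0,-5],
    [0,0,-10],
    [0,0,-16],
    [0,0,-16]
  ],
  "roll": [0,0,0,0,0]
}}

```text
time_s: 12.75
tool_pos: [0.4421, -0.2906, 0.1987]
tool_rot: [0.986, 0.165, 0.003, 0.003]
wrist_force: [0.6, -0.1, -0.9]
finger_gap: 0.06
grip_force: 0.0
```

```bash
python3 - <<'E'
from h import *
go(unit(-.060,0,.20),UY+np.pi/2)
img,p=cloud('wrist')
for r in ctrl.regions_of('wrist','scraper')[:2]:
    q=p[r['pixels']]; print(r['conf'],np.nanmedian(q,0),np.nanmax(q,0),np.nanmin(q,0))
E
```

```text
t 12.75 pos [ 0.4421 -0.2906  0.1987] yaw 0.332 tilt [ 0.0069 -0.005 ] gap 0.06 F [ 0.6 -0.1 -0.9] SLIDE [  9.44 -23.53  -0.25] ROLL -1.166
0.55 [ 0.44974948 -0.28804175  0.05620995] [ 0.4895495  -0.26311031  0.06026132] [ 0.388042   -0.31991584  0.00325476]
```

{"fn": "drive_tool", "kwargs": {
  "slide": [
    [1,-3,0],
    [2.5,-7,0],
    [4.5,-11,-0.2],
    [6,-15,-0.2],
    [7.7,-19,-0.2],
    [9.4,-23.5,-0.2],
    [9.4,-23.5,-0.2],
    [9.4,-23.5,-0.2],
    [9.4,-23.5,-0.2]
  ],
  "roll": [-0.16,-0.32,-0.48,-0.64,-0.8,-0.96,-1.12,-1.17,-1.17],
  "hand": 5
}}

```text
time_s: 13.98
tool_pos: [0.4514, -0.0366, 0.1945]
tool_rot: [0.731, 0.682, -0.001, -0.001]
wrist_force: [-0.3, -0.3, -0.4]
finger_gap: 0.0503
grip_force: 0.0
```

```bash
python3 - <<'E'
from h import *
go(unit(-.060,0,.124),UY+np.pi/2)
img,p=cloud('wrist')
m=(p[...,2]>.125)&(p[...,2]<.148)&(abs(p[...,0]-.455)<.04)&(abs(p[...,1]+.04)<.09)
q=p[m]; print(len(q),cv2.minAreaRect((q[:,:2]*1000).astype(np.float32)),q[:,2].max(), np.median(q,0))
E
```

```text
t 13.97 pos [ 0.4514 -0.0366  0.1945] yaw 1.501 tilt [-0.0022  0.0006] gap 0.0503 F [-0.3 -0.3 -0.4] SLIDE [-0.06  0.35  7.05] ROLL 0.004
2509 ((453.78375244140625, -39.309051513671875), (119.09304809570312, 9.857851028442383), 85.8934555053711) 0.1427306566817452 [ 0.45428279 -0.02809449  0.13919742]
```

{"fn": "drive_tool", "kwargs": {
  "slide": [
    [0,0.3,2.5],
    [0,0.3,5],
    [0,0.3,6.5],
    [0,0.3,7],
    [0,0.3,7]
  ],
  "roll": [0,0,0,0,0]
}}

```text
time_s: 14.65
tool_pos: [0.4552, -0.0369, 0.126]
tool_rot: [0.731, 0.682, 0.0, -0.0]
wrist_force: [0.1, -0.6, 0.8]
finger_gap: 0.0501
grip_force: 0.0
```

{"fn": "drive_tool", "kwargs": {
  "slide": [
    [0,0,0],
    [0,0,0],
    [0,0,0],
    [0,0,0],
    [0,0,0],
    [0,0,0]
  ],
  "roll": [0,0,0,0,0,0],
  "hand": 0.4,
  "squeeze": 25
}}

```text
time_s: 15.4
tool_pos: [0.4538, -0.0368, 0.1262]
tool_rot: [0.731, 0.682, -0.001, -0.001]
wrist_force: [-10.7, 1.2, 11.2]
finger_gap: 0.0092
grip_force: 25.8
```

```bash
python3 - <<'E'
from h import *
s=ctrl.state(); go(s['tool_pos'],UY+np.pi/2)
r=np.hypot(.135,.045);a0=np.arctan2(.045,.135)
for th in np.arange(0,1.81,.1):
    print(th.round(1),'y %.2f z %.2f'%((.135-r*np.cos(a0+th))*100,-(r*np.sin(a0+th)-.045)*100))
E
```

```text
t 15.4 pos [ 0.4538 -0.0368  0.1262] yaw 1.502 tilt [-0.0029 -0.0006] gap 0.0092 F [-10.7   1.2  11.2] SLIDE [0. 0. 0.] ROLL 0.004
0.0 y 0.00 z -0.00
0.1 y 0.52 z -1.33
0.2 y 1.16 z -2.59
0.3 y 1.93 z -3.79
0.4 y 2.82 z -4.90
0.5 y 3.81 z -5.92
0.6 y 4.90 z -6.84
0.7 y 6.07 z -7.64
0.8 y 7.32 z -8.32
0.9 y 8.63 z -8.87
1.0 y 9.99 z -9.29
1.1 y 11.39 z -9.57
1.2 y 12.80 z -9.71
1.3 y 14.22 z -9.71
1.4 y 15.64 z -9.57
1.5 y 17.03 z -9.28
1.6 y 18.39 z -8.86
1.7 y 19.70 z -8.31
1.8 y 20.95 z -7.62
```

{"fn": "drive_tool", "kwargs": {
  "slide": [
    [0,0.4,-1.3],
    [0,1.0,-2.6],
    [0,1.8,-3.8],
    [0,2.7,-4.9],
    [0,3.7,-5.9],
    [0,4.8,-6.8],
    [0,5.9,-7.6],
    [0,7.2,-8.3],
    [0,8.5,-8.9],
    [0,8.5,-8.9]
  ],
  "roll": [0,0,0,0,0,0,0,0,0,0]
}}

```text
time_s: 16.65
tool_pos: [0.5417, -0.0431, 0.2178]
tool_rot: [0.731, 0.682, 0.001, 0.001]
wrist_force: [-4.7, -1.6, 11.5]
finger_gap: 0.0092
grip_force: 25.7
```

{"fn": "drive_tool", "kwargs": {
  "slide": [
    [0,1.4,-0.7],
    [0,2.8,-1.0],
    [0,4.2,-1.1],
    [0,5.7,-1.1],
    [0,7.1,-1.0],
    [0,8.5,-0.7],
    [0,9.9,-0.3],
    [0,11.2,0.3],
    [0,11.2,0.3],
    [0,11.2,0.3]
  ],
  "roll": [0,0,0,0,0,0,0,0,0,0]
}}

```text
time_s: 17.9
tool_pos: [0.6535, -0.0512, 0.2128]
tool_rot: [0.731, 0.682, 0.001, 0.002]
wrist_force: [5.2, -3.9, 1.5]
finger_gap: 0.009
grip_force: 25.0
```

```bash
python3 - <<'E'
from h import *
s=ctrl.state(); go(s['tool_pos'],UY+np.pi/2)
H=unit(.075,0,.09); g=np.array(s['tool_pos'])+[0,0,.011]-H; print(g,'theta',np.pi-np.arctan2(g[2],g[0])-.3217)
img,p=cloud('scene'); cv2.imwrite('pics/s3.png',cv2.resize(img[90:270,200:420],(733,600),interpolation=3))
E
```

```text
t 17.9 pos [ 0.6535 -0.0512  0.2128] yaw 1.501 tilt [ 0.004  -0.0004] gap 0.009 F [ 5.2 -3.9  1.5] SLIDE [0. 0. 0.] ROLL 0.003
[ 0.06416425 -0.00395068  0.13380523] theta 1.6962380687378595
```

View pics/s3.png

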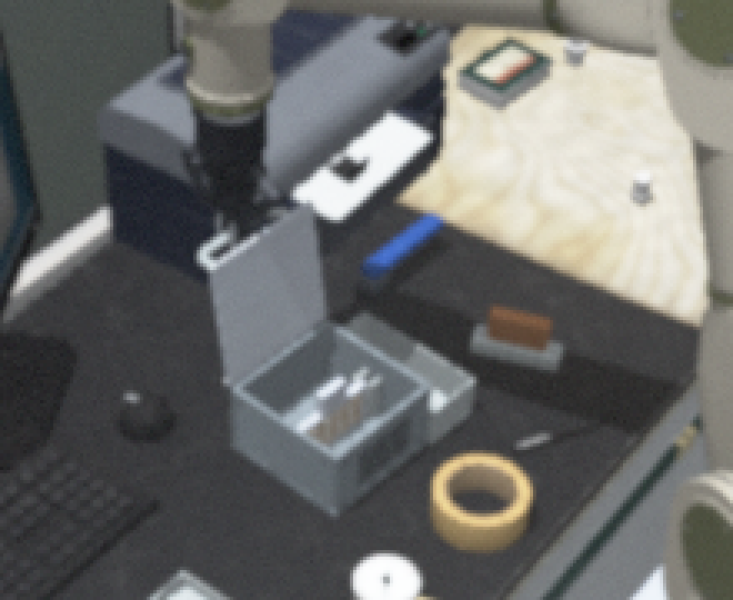

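{"fn": "drive_tool", "kwargs": {
  "slide": [
    [0,0,0],
    [0,0,0],
    [0,0,0],
    [0,0,0]
  ],
  "roll": [0,0,0,0],
  "hand": 2.4
}}

```text
time_s: 18.45
tool_pos: [0.6516, -0.0503, 0.2118]
tool_rot: [0.731, 0.682, -0.0, -0.0]
wrist_force: [0.2, -0.4, 0.7]
finger_gap: 0.024
grip_force: 0.0
```

{"fn": "drive_tool", "kwargs": {
  "slide": [
    [0,0,-1.5],
    [0,0,-4],
    [0,0,-7],
    [0,0,-10],
    [0,0,-10]
  ],
  "roll": [0,0,0,0,0]
}}

```text
time_s: 19.08
tool_pos: [0.6526, -0.05, 0.3157]
tool_rot: [0.731, 0.682, 0.002, 0.002]
wrist_force: [-0.1, -0.4, 0.0]
finger_gap: 0.0238
grip_force: 0.0
```

```bash
python3 - <<'E'
from h import *
go(unit(0,0,.315),UY+np.pi/2)
E
```

```text
t 19.07 pos [ 0.6526 -0.05    0.3157] yaw 1.502 tilt [ 0.0053 -0.0001] gap 0.0238 F [-0.1 -0.4  0. ] SLIDE [-1.300e-01 -1.384e+01 -1.000e-02] ROLL 0.004
```

{"fn": "drive_tool", "kwargs": {
  "slide": [
    [-0.1,-4,0],
    [-0.1,-9,0],
    [-0.1,-13.8,0],
    [-0.1,-13.8,4],
    [-0.1,-13.8,8],
    [-0.1,-13.8,11],
    [-0.1,-13.8,11],
    [-0.1,-13.8,11]
  ],
  "roll": [0,0,0,0,0,0,0,0],
  "hand": 4
}}

```text
time_s: 20.08
tool_pos: [0.5145, -0.0418, 0.2031]
tool_rot: [0.731, 0.682, 0.0, 0.001]
wrist_force: [0.2, 0.3, -0.2]
finger_gap: 0.0399
grip_force: 0.0
```

```bash
python3 - <<'E'
from h import *
go(unit(0,0,.065),UY+np.pi/2)
img,p=cloud('wrist'); cv2.imwrite('pics/w4.png',img)
d=p-np.r_[U0,0]; c,s=np.cos(UY),np.sin(UY); ux=c*d[...,0]+s*d[...,1]; uy=-s*d[...,0]+c*d[...,1]
m=(p[...,2]>.07)&(p[...,2]<.096)&(abs(ux)<.03)&(abs(uy)<.06)
print(m.sum(),np.median(ux[m]),np.median(uy[m]),np.median(p[m][:,2]),[(np.percentile(v[m],2).round(4),np.percentile(v[m],98).round(4)) for v in(ux,uy,p[...,2])])
H=(p[...,2]>.12)&(p[...,2]<.26)&(ux>.04)&(ux<.15)&(abs(uy)<.08)
if H.sum()>50: print('cover',np.polyfit(p[H][:,2],ux[H],1))
E
```

```text
t 20.07 pos [ 0.5145 -0.0418  0.2031] yaw 1.502 tilt [ 0.0013 -0.0001] gap 0.0399 F [ 0.2  0.3 -0.2] SLIDE [ 0.   -0.02 13.81] ROLL 0.004
537 -0.0008208464050134729 0.0006760435458645994 0.08712786197678002 [(np.float64(-0.005), np.float64(0.0041)), (np.float64(-0.0182), np.float64(0.016)), (np.float64(0.0739), np.float64(0.0885))]
cover [-0.02179249  0.09215983]
```

View pics/w4.png

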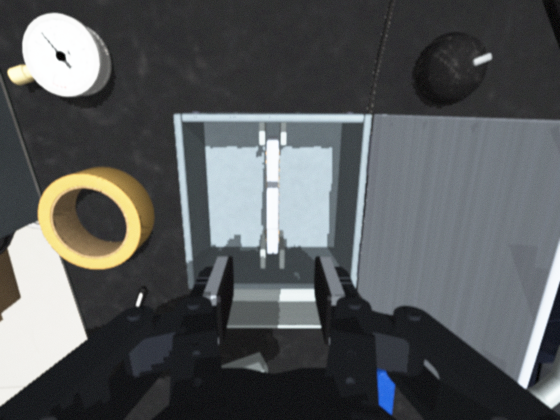

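{"fn": "drive_tool", "kwargs": {
  "slide": [
    [0,-0.1,4],
    [0,-0.1,8],
    [0,-0.1,11],
    [0,-0.1,13],
    [0,-0.1,13.8],
    [0,-0.1,13.8],
    [0,-0.1,13.8]
  ],
  "roll": [0,0,0,0,0,0,0]
}}

```text
time_s: 21.0
tool_pos: [0.5138, -0.0419, 0.065]
tool_rot: [0.731, 0.682, 0.001, 0.001]
wrist_force: [-0.4, -0.7, 0.8]
finger_gap: 0.0408
grip_force: 0.0
```

{"fn": "drive_tool", "kwargs": {
  "slide": [
    [0,0,0],
    [0,0,0],
    [0,0,0],
    [0,0,0],
    [0,0,0]
  ],
  "roll": [0,0,0,0,0],
  "hand": 0.4,
  "squeeze": 50
}}

```text
time_s: 21.62
tool_pos: [0.5135, -0.0419, 0.0644]
tool_rot: [0.731, 0.682, 0.0, 0.001]
wrist_force: [-0.1, -0.6, 6.1]
finger_gap: 0.009
grip_force: 49.9
```

{"fn": "drive_tool", "kwargs": {
  "slide": [
    [0,0,-0.7],
    [0,0,-2],
    [0,0,-3.5],
    [0,0,-5],
    [0,0,-6.5],
    [0,0,-8.5],
    [0,0,-11],
    [0,0,-13],
    [0,0,-14],
    [0,0,-14]
  ],
  "roll": [0,0,0,0,0,0,0,0,0,0]
}}

```text
time_s: 22.88
tool_pos: [0.5131, -0.0419, 0.2043]
tool_rot: [0.731, 0.682, 0.0, 0.0]
wrist_force: [0.1, -0.2, -2.4]
finger_gap: 0.0095
grip_force: 48.8
```

```bash
python3 - <<'E'
from h import *
p=np.load('top.npy')
m=(p[...,2]>.012)&(p[...,2]<.03)&(abs(p[...,0]-.453)<.1)&(abs(p[...,1]-.29)<.12)
q=p[m]; print(len(q),cv2.minAreaRect((q[:,:2]*1000).astype(np.float32)))
go([.453,.290,.19],np.pi/2+.011)
E
```

```text
187 ((471.81488037109375, 291.23419189453125), (146.22146606445312, 171.2412567138672), 1.0288197994232178)
t 22.88 pos [ 0.5131 -0.0419  0.2043] yaw 1.502 tilt [ 0.001  -0.0004] gap 0.0095 F [ 0.1 -0.2 -2.4] SLIDE [32.7  -8.29  1.41] ROLL -0.08
```

{"fn": "drive_tool", "kwargs": {
  "slide": [
    [3,-0.5,0],
    [7,-1.5,0],
    [11.5,-2.6,0],
    [16,-4,0],
    [20.5,-5.2,0],
    [25,-6.4,0.3],
    [29,-7.5,0.6],
    [32,-8.2,1],
    [32.7,-8.3,1],
    [32.7,-8.3,1]
  ],
  "roll": [0,0,-0.02,-0.04,-0.06,-0.08,-0.08,-0.08,-0.08,-0.08]
}}

```text
time_s: 24.12
tool_pos: [0.4525, 0.2897, 0.1932]
tool_rot: [0.703, 0.711, -0.001, -0.0]
wrist_force: [-0.1, -0.2, -1.4]
finger_gap: 0.0092
grip_force: 48.8
```

{"fn": "drive_tool", "kwargs": {
  "slide": [
    [0,0,0],
    [0,0,0],
    [0,0,0],
    [0,0,0]
  ],
  "roll": [0,0,0,0]
}}

```text
time_s: 24.62
tool_pos: [0.4528, 0.2898, 0.1938]
tool_rot: [0.703, 0.711, 0.0, 0.0]
wrist_force: [-0.3, 0.2, -2.4]
finger_gap: 0.009
grip_force: 48.8
```

```bash
python3 - <<'E'
from h import *
go([.453,.290,.19],np.pi/2+.011)
img,p=cloud('top'); cv2.imwrite('pics/top5.png',img)
img2,p2=cloud('scene')
m=(p2[...,2]>.13)&(p2[...,2]<.18)&(abs(p2[...,0]-.453)<.03)&(abs(p2[...,1]-.29)<.075)
q=p2[m]; print('plate',len(q),np.median(q,0),q.min(0),q.max(0))
a=img[160:280,140:420]; b=img2[90:350,140:440]
cv2.imwrite('pics/c5.png',np.hstack([cv2.resize(a,(390,340)),cv2.resize(b,(400,340))]))
print(ctrl.state()['grip_force'])
d=p-np.r_[U0,0]; c,s=np.cos(UY),np.sin(UY); ux=c*d[...,0]+s*d[...,1]; uy=-s*d[...,0]+c*d[...,1]
for r in ctrl.regions_of('top','chip_a')[:4]: print(r['conf'],r['point'])
H=(p2[...,2]>.12)&(p2[...,2]<.23)
d=p2-np.r_[U0,0]; ux=c*d[...,0]+s*d[...,1]; uy=-s*d[...,0]+c*d[...,1]
H&=(ux>.04)&(ux<.15)&(abs(uy)<.06); f=np.polyfit(p2[H][:,2],ux[H],1); print('cover angle',np.pi/2+np.arctan(f[0]),H.sum())
E
```

```text
t 24.62 pos [0.4528 0.2898 0.1938] yaw 1.581 tilt [ 0.0002 -0.0002] gap 0.009 F [-0.3  0.2 -2.4] SLIDE [0.02 0.02 0.38] ROLL -0.0
plate 242 [0.45011058 0.30010386 0.15841175] [0.44541676 0.23849066 0.13158759] [0.45927349 0.34682    0.17990937]
48.77086043357849
cover angle 1.7122170583069782 492
```

View pics/c5.png

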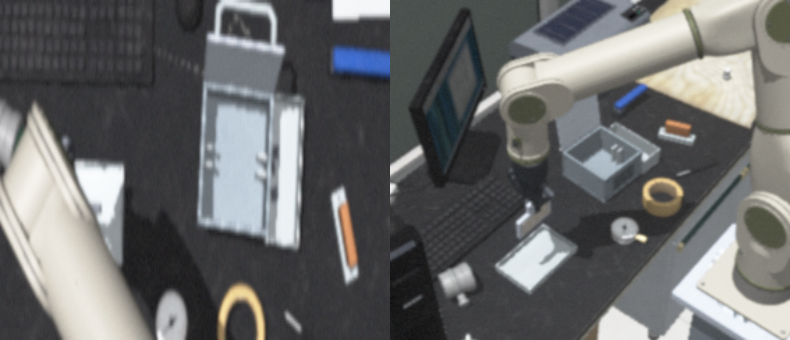

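```bash
python3 -c "
from rig import ctrl; print(ctrl.job_done())"
```

```text
the job is handed in; nothing more can be done
None
```

I handed the job in at about 25 s, but the hand-in call gave no verdict. The arm is holding the plate upright over the middle of the tray, underside about 13 cm up. The cover is open to about 1.7 rad and the block is back on the bench. I last confirmed all three chips in the trough just before releasing the block, since they could not be made out in the final pictures.

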